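# Shut the gate of the tea dispenser and twist off its cap for refilling

## Task

Get the glass tea dispenser ready for refilling: first slide the gate's grip along its track until it is level with the brass pointer, then twist the cap off the hopper. Nobody remembers whether this cap opens clockwise or anticlockwise, so try one way and, if it stops hard, the other; then lift it straight off and finish still holding it in the gripper, upright and still, a good 10 cm above its seat, with the gate left at the pointer. Leave the jar, bowl, whisk and coaster where they stand.

Things in the scene. Friction and masses are not known exactly. Their poses are not given: they have to be found in the camera images.
- dispenser: Tea dispenser, fixed to the shelf: wooden deck 12 mm thick with an upright glass hopper 90 mm wide and a gate track. Origin on the shelf surface, on the hopper's axis; z up. The deck reaches 60 mm to +x of this frame, 175 mm to -x, 115 mm to either side in y. The track runs along this frame's y, 135 mm to -x of the hopper's axis.
- gate (a joint): Travel of the gate grip along its track, 0 to 0.12 m, growing towards +y of the dispenser's frame. It slides with about 1.5 N of friction and stays where it is left. At value q the grip's centre is at y = q - 0.06 m in the dispenser's frame.
- gate_grip (a point): Centre of the gate's upright wooden grip, a block 28 mm (dispenser x) by 20 mm (dispenser y, the way it slides) by 40 mm tall; the point is half-way up, about 46 mm above the shelf. It stands on a steel track 40 mm wide with its top 26 mm above the shelf. Grip it from above across the 20 mm.
- pointer: Fixed brass pointer, 12 mm wide, 16 mm high, on the deck beside the track on the hopper's side, its tip towards the track. Origin on the deck, at the tip; axes parallel to the dispenser's. The gate is shut when the grip's centre is level with it in y; at the start it is always farther to +y than the grip.
- cap_grip (a point): Point in the round knob of the dark wooden twist cap (loose, 110 to 225 g): disc 84 mm wide, 12 mm thick, on it an upright knob 24 mm wide, 38 mm tall. Point on the cap's axis, 12 mm below the knob's top, 35 mm above the disc's underside, 185 mm above the shelf when seated. z up; x along a steel strip inlaid in the disc's top. A cross bar along x hangs 34 mm below the disc.
- rim (a point): Centre of the rim of the hopper's steel collar (80 mm wide), 150 mm above the shelf, where the cap sits. Lips in it hold the cap's cross bar. Locked: strip along dispenser +x (within 5 degrees). One sense stops hard after 10 to 15 degrees and a grip then slips; the other turns freely, without rising; from 55 to 100 degrees the cap lifts straight off. Opening sense varies, unseen.
- jar: Bystander, loose: tall glass jar with a clamp lid, 92 mm wide, 174 mm tall. Origin at the centre of its underside.
- bowl: Bystander, loose: shallow pale blue glass tea bowl, 124 mm wide, 48 mm tall. Origin at the centre of its underside.
- whisk: Bystander, loose: bamboo whisk on its white holder, 62 mm wide, 125 mm tall together. Origin at the centre of its underside.
- coaster: Bystander, loose: grey silicone coaster, a disc 90 mm wide and 6 mm thick. Origin at the centre of its underside.

How it is judged (in metres and radians):
On the way, in this order (a step that is already met when the one before it is completed fails the run):
1. the gate grip is level with the pointer (within 5 mm), the cap still seated (y of gate_grip in the frame of pointer between -0.005 and 0.005 m and z of cap_grip in the frame of dispenser below 0.192 m and horizontal distance between cap_grip and dispenser below 0.01 m), for 0.3 s.
2. the cap is lifted clear of the collar, gripped, over the hopper (z of cap_grip in the frame of dispenser above 0.23 m and horizontal distance between cap_grip and dispenser below 0.06 m and contact force between the fingers and cap above 1 N), for 0.1 s.
At the end, for the whole second after the job is handed in: The gate grip is within 5 mm of the pointer along the track; the cap is held in the gripper at least 70 mm above its seat, within 0.3 rad of upright, still (under 0.03 m/s) and touching neither the dispenser nor the jar (y of gate_grip in the frame of pointer between -0.005 and 0.005 m and z of cap_grip in the frame of dispenser above 0.255 m and contact force between the fingers and cap above 1 N and contact force between cap and dispenser below 0.1 N and contact force between cap and jar below 0.1 N and angle between cap_grip's own z axis and vertical below 0.3 rad and linear speed of cap below 0.03 m/s); the arm keeps its last pose, push and grip.
It fails at once if the clamp-lid jar is moved by more than 20 mm or tipped (distance of jar from where it was at the start of the episode above 0.02 m or angle between jar's own z axis and vertical above 0.3 rad).
It fails at once if the tea bowl is moved by more than 20 mm or tipped (distance of bowl from where it was at the start of the episode above 0.02 m or angle between bowl's own z axis and vertical above 0.3 rad).
It fails at once if the whisk on its holder is moved by more than 20 mm or tipped (distance of whisk from where it was at the start of the episode above 0.02 m or angle between whisk's own z axis and vertical above 0.3 rad).
It fails at once if the coaster is moved by more than 20 mm or tipped (distance of coaster from where it was at the start of the episode above 0.02 m or angle between coaster's own z axis and vertical above 0.3 rad).
It also fails if it takes over 56 s, if anything falls off the work surface, if the arm or the gripper's body presses on something with over 40 N, if the wrist force passes 120 N, or if a joint passes its speed limit or range.

## Robot

A 7-joint arm with a two-finger parallel gripper is mounted at the origin on the work surface. World frame = base frame: x ahead of the robot, y to its left, z up, the work surface at z = 0. Lengths are in m, angles in degrees, forces in N, time in s.
With the tool pointing down it reaches from about 0.425 to 1.025 m from the base axis. Payload 3.6 kg.
Tool frame: the origin (TCP) lies midway between the tips of the shut fingers; the grasp point (between the pads) lies 19 mm behind it; y points along the fingers, x is the direction in which the jaws open and shut, and the axes are right-handed (so a half turn about y gives the same grasp; the last joint's range is limited). The gripper opens to 85 mm and grips with 20 to 120 N. Pads are 22 mm wide; open, the fingers measure 114 mm over their backs; the gripper's body (76 mm by 85 mm) begins 54 mm behind the grasp point. The pads swing forward as they close: fully open they stand 13 mm farther back than shut.
Start: joints at [-73.081, 33.873, 2.773, 92.16, -1.908, 54.013, -1.931], TCP at [0.275, 0.671, 0.231] pointing down, gripper open.
Joint ranges: [-153.93, 153.93], [-27.13, 128.08], [-72.61, 78.16], [10.71, 143.7], [-87.88, 267.88], [4.46, 118.87], [-176.78, 176.78]. Speed limits (degrees/s): [147.25, 147.25, 180, 180, 180, 180, 180].

## Interface

Orientations are given as a 3x3 rotation matrix whose columns are the frame's x, y, z axes.
In Python, from bench import ctrl gives the robot as it stands. The module is installed in compiled form; this text tells all that it offers.
- The arm moves only by the tool play_rows, never from a script. Its argument "motion" is a list of rows, each an object of numbers: "hand": the opening, from -1 (shut) to 1 (fully open), so that 0 is half open; "x", "y", "z": the shift along the tool's x, y, z in units of 2.5 cm (1.0 is 2.5 cm); "turn": the turn about the tool's y in units of 30 degrees (1.0 is 30 degrees). In form: [{"hand": .., "x": .., "y": .., "z": .., "turn": ..}, ...]. A call has exactly 8 rows; each row shifts and turns the commanded pose from where the row before left it, along the tool's axes as they then stand; what a row does not reach is not made up. A row lasts 1/12 s, in which the tool goes at most 41.7 mm and 7.16 degrees, less where a joint would pass 70% of its speed; a pose out of reach is approached as far as the arm can. A call with a number of a shift or a turn outside -1 to 1 is refused whole. A call with a gripper value outside its range is refused whole. The fingers move at their own pace and stop on an object; "newtons" is the grip in N (left out, the last holds). Time passes only in rows, so rows that do not move let the fingers close, or fill a call up. It gives the time, the measured TCP pose, the force and the opening at its end, in the units of the state.
- ctrl.state(): the state, without advancing time (a new reading comes with each control period).
- ctrl.get_image(name): name is "side" or "top" or "wrist"; returns the picture (480x640x3 uint8, red, green, blue); there is no depth.
- ctrl.camera_info(name): a dict with "camera_matrix" (3x3 intrinsics, pixels), "R" (3x3) and "t" (3): a world point X has camera coordinates R X + t; the wrist camera has in their place "mount" (4x4, takes a point from camera to tool coordinates, whose origin is the TCP and whose axes are the tool frame's). Camera axes: x right, y down, z forward; pixel columns grow to the right and rows downward; lengths in m; the calibration is good to about 2 mm. The wrist camera is an equidistant fisheye: a pixel r from the principal point sees the ray r / f radians off the axis. A picture is of the moment at which its call begins: read the wrist's pose just before it. camera_info takes no time and is no camera call.
- ctrl.close_job(): hands the job in, once; it reports no verdict.
The state is a dict: "clock": time; "joints": joint angles; "dq": joint speeds; "joint_torque": joint torques, N m; "tool_pos": TCP position; "ee_rot": TCP orientation; "contact_force": force on the tool from outside, world axes, zero at the start; "torque": the same for the moment, N m; "width": finger opening in m.
Only numpy, scipy, OpenCV 4.12 (cv2) and the standard library are available. Lean on these libraries where they do the work, as an engineer would, in place of code of your own. Each camera call takes 0.05 s, during which the arm holds its last target.

## Working session

There is one attempt and no reset: what is moved stays moved. The work goes in short steps, Python scripts to look and compute and a tool call to move; the robot and the scene stay as the last step left them, time stands still between calls to the robot, and variables do not carry over. Pictures are saved under pics/ and viewed, and the job is handed in when it is done.

Besides the shell and the picture viewer there is one more tool, called as a command line: name --argument value ..., lists and objects as JSON in quotes. play_rows: Moves the arm, as the interface text tells. Shifts and turns lie within -1 to 1; 1 stands for 2.5 cm of shift or 30 degrees of turn. Its arguments: {"type":"object","properties":{"motion":{"type":"array"},"newtons":{"type":"number"}},"required":["motion"]}

```bash
ls; mkdir -p pics; python3 - <<'E'
from bench import ctrl
import cv2,json,numpy as np
s=ctrl.state();print(s)
for n in ["side","top","wrist"]:
    print(n,ctrl.camera_info(n))
    im=ctrl.get_image(n);cv2.imwrite(f"pics/{n}0.png",im[:,:,::-1])
E
```

```text
pics
{'clock': 0.0, 'joints': array([-73.0812599 ,  33.92672268,   2.76701872,  92.2380501 ,
        -1.90926281,  54.01274269,  -1.93096448]), 'dq': array([-0.0305883 , -0.07059293,  0.10069627,  0.03546917,  0.11350334,
       -0.03408502, -0.00562853]), 'joint_torque': array([-5.37798842e-04, -5.48696744e+01,  1.54656988e+00, -1.98124552e+01,
        9.42170533e-03,  8.98836268e-03,  3.18890248e-08]), 'tool_pos': array([0.27448834, 0.67011442, 0.23011753]), 'ee_rot': array([[ 3.79001595e-01, -7.68448249e-04, -9.25395699e-01],
       [ 9.25393183e-01, -2.16066447e-03,  3.79002359e-01],
       [-2.29071331e-03, -9.99997371e-01, -1.07778510e-04]]), 'contact_force': array([-0.05478241, -0.17143664, -0.55058829]), 'torque': array([-0.03547746, -0.00198404, -0.0396785 ]), 'width': 0.08520157486631183}
side {'camera_matrix': array([[472.74566769,   0.        , 313.91941588],
       [  0.        , 472.74566769, 244.39574909],
       [  0.        ,   0.        ,   1.        ]]), 'R': array([[ 0.70891135, -0.7048804 , -0.02425536],
       [-0.38190232, -0.3547196 , -0.85341938],
       [ 0.
[... 299 characters left out ...]
9999112, -0.0017636 ],
       [-0.97465727, -0.00333534, -0.2236785 ],
       [ 0.22367063,  0.00257488, -0.97466139]]), 't': array([0.03789839, 0.65079235, 0.84107945])}
wrist {'camera_matrix': array([[371.64829954,   0.        , 319.39291206],
       [  0.        , 371.64829954, 242.89954636],
       [  0.        ,   0.        ,   1.        ]]), 'mount': array([[ 9.99999752e-01,  6.94956606e-04,  1.18143890e-04,
        -6.76196197e-04],
       [ 9.07526595e-05, -2.93121988e-01,  9.56075045e-01,
        -1.42335876e-01],
       [ 6.99061240e-04, -9.56074797e-01, -2.93121979e-01,
         7.48392829e-02],
       [ 0.00000000e+00,  0.00000000e+00,  0.00000000e+00,
         1.00000000e+00]])}
```

View pics/side0.png

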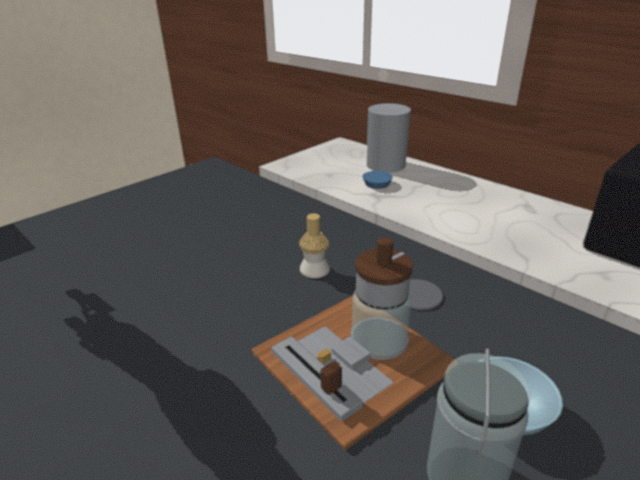

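View pics/top0.png

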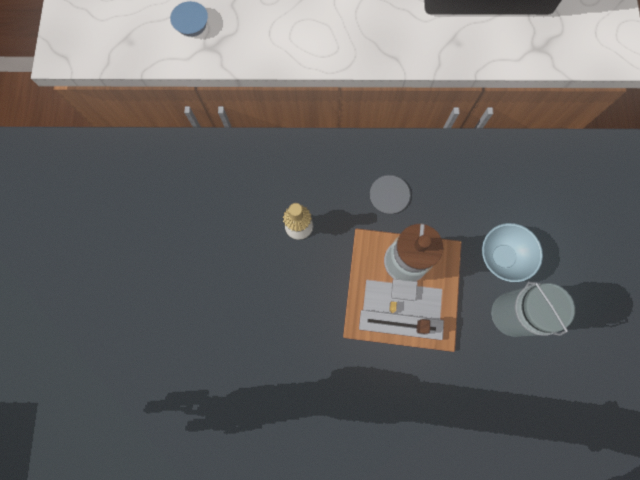

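View pics/wrist0.png

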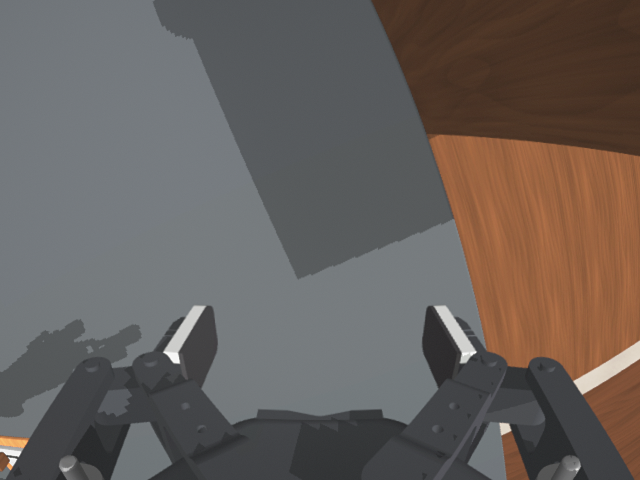

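The side and top views show the dispenser: cap at about top (420,245), gate grip (424,326), pointer (393,307). The jar and bowl are on its right. Next I'll zoom in.

```bash
python3 - <<'E'
import cv2
t=cv2.imread("pics/top0.png");s=cv2.imread("pics/side0.png")
cv2.imwrite("pics/t0z.png",cv2.resize(t[215:360,335:475],None,fx=5,fy=4.1,interpolation=cv2.INTER_CUBIC) if 0 else cv2.resize(t[220:355,335:475],None,fx=4,fy=4,interpolation=cv2.INTER_CUBIC))
cv2.imwrite("pics/s0z.png",cv2.resize(s[230:440,245:465],None,fx=2.8,fy=2.8,interpolation=cv2.INTER_CUBIC))
E
```

```text
(no output)
```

View pics/t0z.png

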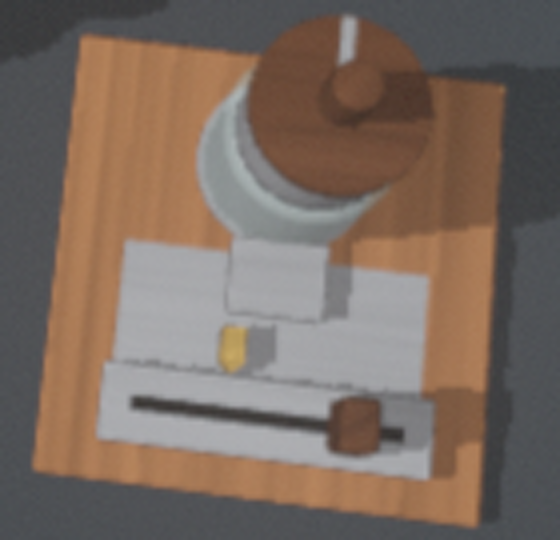

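View pics/s0z.png

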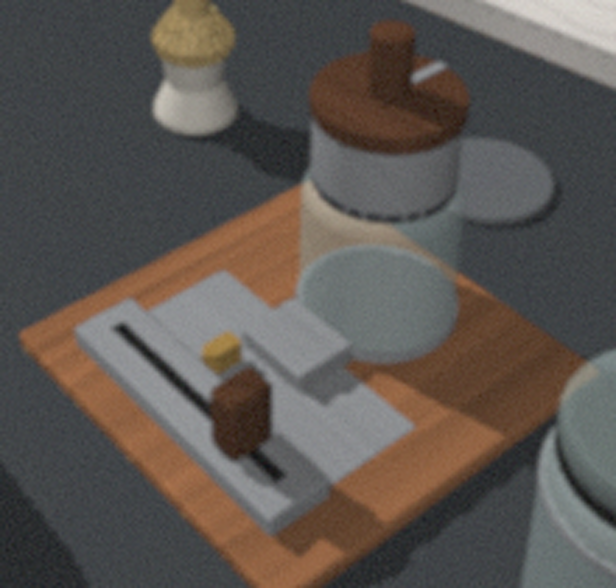

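```bash
cat > h.py <<'E'
import numpy as np
from bench import ctrl
def ray(n,px):
    c=ctrl.camera_info(n);K=c["camera_matrix"];R=c["R"];o=-R.T@c["t"]
    d=R.T@np.linalg.solve(K,[px[0],px[1],1.]);return o,d
def onz(n,px,z):
    o,d=ray(n,px);return (o+d*(z-o[2])/d[2])
def tri(p,q,n="top",m="side"):
    o1,d1=ray(n,p);o2,d2=ray(m,q)
    A=np.array([d1,-d2]).T;s=np.linalg.lstsq(A,o2-o1,rcond=None)[0]
    a=o1+s[0]*d1;b=o2+s[1]*d2;return (a+b)/2,np.linalg.norm(a-b)
def tz(u,v):return (334.6+u/4,219.6+v/4)
def sz(u,v):return (244.7+u/2.8,229.7+v/2.8)
E
python3 - <<'E'
from h import *
np.set_printoptions(precision=4,suppress=True)
C=[onz("top",tz(*p),.012)[:2] for p in [(82,36),(507,85),(478,527),(33,470)]]
print("corners",C)
C=np.array(C)
# far-left(+x,+y), far-right(+x,-y), near-right(-x,-y), near-left
yv=(C[0]-C[1])+(C[3]-C[2]);yaw1=np.arctan2(-yv[0],yv[1])
xv=(C[0]-C[3])+(C[1]-C[2]);yaw2=np.arctan2(xv[1],xv[0])
print("yaw",np.degrees([yaw1,yaw2]),"size",np.linalg.norm(C[0]-C[1]),np.linalg.norm(C[0]-C[3]))
yaw=(yaw1+yaw2)/2;R=np.array([[np.cos(yaw),-np.sin(yaw)],[np.sin(yaw),np.cos(yaw)]])
cen=C.mean(0);o=cen-R@np.array([-.0575,0]);print("origin from deck",o)
print("knob top",onz("top",tz(359,85),.197),onz("side",sz(393,33),.197))
print("disc top ctr",onz("top",tz(341,105),.162))
g=onz("top",tz(356,425),.046+.015);print("grip",onz("top",tz(355,418),.066), onz("top",tz(356,426),.046),onz("side",sz(241,413),.046))
p=onz("top",tz(232,372),.014);pc=onz("top",tz(234,349),.022)
print("ptr tip",p,pc,onz("side",sz(222,353),.022))
for q in (onz("top",tz(355,418),.066),onz("side",sz(241,413),.046),p,pc,onz("side",sz(222,353),.022)): print(R.T@(q[:2]-o))
a=onz("top",tz(349,16),.162);b=onz("top",tz(346,62),.162);print("strip",a,b,np.degrees(np.arctan2(*(a-b)[1::-1])))
for n,px,z in [("jar",(550,310),.174),("bowl",(512,253),.045),("whisk",(299,231),.0),("coaster",(390,195),.006)]: print(n,onz("top",px,z))
E
```

```text
corners [array([ 0.702 , -0.0275]), array([ 0.6754, -0.2562]), array([ 0.4433, -0.2266]), array([0.471 , 0.0004])]
yaw [-6.7864 -7.076 ] size 0.23024182366946272 0.2326495981918807
origin from deck [ 0.63   -0.1344]
knob top [ 0.6307 -0.1349  0.197 ] [ 0.6335 -0.1342  0.197 ]
disc top ctr [ 0.6298 -0.1342  0.162 ]
grip [ 0.4951 -0.1548  0.066 ] [ 0.4922 -0.1594  0.046 ] [ 0.4936 -0.1576  0.046 ]
ptr tip [ 0.5212 -0.1031  0.014 ] [ 0.5324 -0.1033  0.022 ] [ 0.5341 -0.1046  0.022 ]
[-0.1315 -0.0365]
[-0.1326 -0.0394]
[-0.1118  0.0179]
[-0.1007  0.0191]
[-0.0988  0.0181]
strip [ 0.6716 -0.1397  0.162 ] [ 0.6499 -0.1373  0.162 ] -6.121585173042885
jar [ 0.514  -0.3515  0.174 ]
bowl [ 0.642  -0.3491  0.045 ]
whisk [0.6993 0.0949 0.    ]
coaster [ 0.7811 -0.1063  0.006 ]
```

play_rows --motion '[{"hand": 0.2,"x": -0.5,"y": 0,"z": -0.4,"turn": -0.171},{"hand": 0.2,"x": -1,"y": 0,"z": -0.5,"turn": -0.171},{"hand": 0.2,"x": -1,"y": 0,"z": -0.5,"turn": -0.171},{"hand": 0.2,"x": -1,"y": 0,"z": -0.5,"turn": 0},{"hand": 0.2,"x": -1,"y": 0,"z": -0.5,"turn": 0},{"hand": 0.2,"x": -1,"y": 0,"z": -0.5,"turn": 0},{"hand": 0.2,"x": -1,"y": 0,"z": -0.5,"turn": 0},{"hand": 0.2,"x": -1,"y": 0,"z": -0.5,"turn": 0}]' --newtons 30

```text
clock: 0.82
tool_pos: [0.3382, 0.4677, 0.2311]
ee_rot: [[0.12, -0.0, -0.993], [0.993, -0.0, 0.12], [-0.0, -1.0, 0.0]]
contact_force: [0.6, -0.5, 0.9]
width: 0.0513
```

```bash
python3 - <<'E'
from h import *
np.set_printoptions(precision=4,suppress=True)
s=ctrl.state();print({k:s[k] for k in("clock","joints","tool_pos","ee_rot","width","contact_force")})
E
```

```text
{'clock': 0.8167, 'joints': array([-57.8109,  23.2679,  -1.0908, 111.5644,   0.6143,  45.2016,
        23.873 ]), 'tool_pos': array([0.3382, 0.4677, 0.2311]), 'ee_rot': array([[ 0.1198, -0.0002, -0.9928],
       [ 0.9928, -0.0005,  0.1198],
       [-0.0005, -1.    ,  0.0001]]), 'width': 0.05134485480076944, 'contact_force': array([ 0.607 , -0.4698,  0.8947])}
```

play_rows --motion '[{"hand": 0.2,"x": -1,"y": 0,"z": -0.5,"turn": 0},{"hand": 0.2,"x": -1,"y": 0,"z": -0.5,"turn": 0},{"hand": 0.2,"x": -1,"y": 0,"z": -0.5,"turn": 0},{"hand": 0.2,"x": -1,"y": 0,"z": -0.5,"turn": 0},{"hand": 0.2,"x": -1,"y": 0,"z": -0.5,"turn": 0},{"hand": 0.2,"x": -1,"y": 0,"z": -0.5,"turn": 0},{"hand": 0.2,"x": -1,"y": 0,"z": -0.5,"turn": 0},{"hand": 0.2,"x": -1,"y": 0,"z": -0.5,"turn": 0}]'

```text
clock: 1.48
tool_pos: [0.4135, 0.2573, 0.2313]
ee_rot: [[0.12, -0.0, -0.993], [0.993, -0.0, 0.12], [-0.0, -1.0, 0.0]]
contact_force: [0.3, -0.8, -0.4]
width: 0.0512
```

play_rows --motion '[{"hand": 0.2,"x": -1,"y": 0,"z": -0.4,"turn": 0},{"hand": 0.2,"x": -1,"y": 0,"z": -0.4,"turn": 0},{"hand": 0.2,"x": -1,"y": 0,"z": -0.4,"turn": 0},{"hand": 0.2,"x": -1,"y": 0,"z": -0.4,"turn": 0},{"hand": 0.2,"x": -1,"y": 0,"z": -0.4,"turn": 0},{"hand": 0.2,"x": -1,"y": 0,"z": -0.4,"turn": 0},{"hand": 0.2,"x": -0.7,"y": 0,"z": -0.3,"turn": 0},{"hand": 0.2,"x": 0,"y": 0,"z": 0,"turn": 0}]'

```text
clock: 2.15
tool_pos: [0.461, 0.0797, 0.2313]
ee_rot: [[0.127, 0.0, -0.992], [0.992, -0.002, 0.127], [-0.002, -1.0, -0.001]]
contact_force: [0.1, 0.2, -0.4]
width: 0.0512
```

```bash
python3 - <<'E'
from h import *
import cv2
s=ctrl.state();print(s["tool_pos"],s["joints"])
cv2.imwrite("pics/w1.png",ctrl.get_image("wrist")[:,:,::-1])
E
```

```text
[0.46100047 0.07965966 0.23131891] [-19.64456219  15.50746693   5.12563394 124.60753726  -1.94120006
  39.96850499  69.47158266]
```

View pics/w1.png

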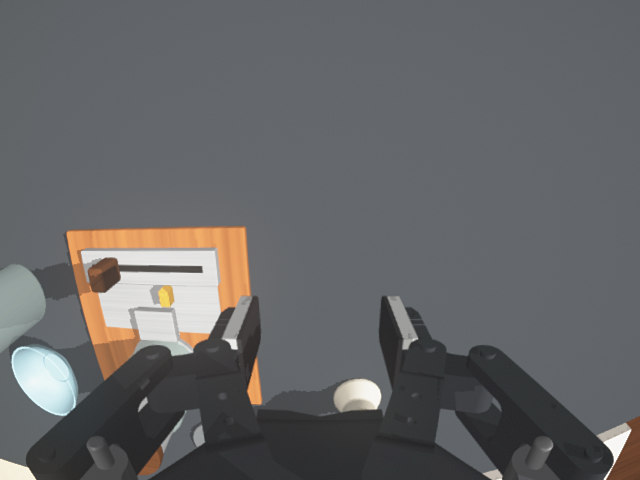

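The wrist view shows the track at (150,270), the grip at (105,273) and the pointer at (165,297). I'll continue over to the grip.

play_rows --motion '[{"hand": 0.2,"x": -1,"y": 0,"z": -0.35,"turn": 0},{"hand": 0.2,"x": -1,"y": 0,"z": -0.35,"turn": 0},{"hand": 0.2,"x": -1,"y": 0,"z": -0.35,"turn": 0},{"hand": 0.2,"x": -1,"y": 0,"z": -0.35,"turn": 0},{"hand": 0.2,"x": -1,"y": 0,"z": -0.35,"turn": 0},{"hand": 0.2,"x": -1,"y": 0.5,"z": -0.35,"turn": 0},{"hand": 0.2,"x": -0.8,"y": 0.8,"z": -0.2,"turn": 0},{"hand": 0.2,"x": 0,"y": 0.5,"z": 0,"turn": 0}]'

```text
clock: 2.87
tool_pos: [0.4975, -0.0948, 0.1855]
ee_rot: [[0.125, 0.001, -0.992], [0.992, -0.002, 0.125], [-0.002, -1.0, -0.001]]
contact_force: [0.0, 0.2, 0.1]
width: 0.051
```

play_rows --motion '[{"hand": 0.2,"x": 0,"y": 0,"z": 0,"turn": 0},{"hand": 0.2,"x": 0,"y": 0,"z": 0,"turn": 0},{"hand": 0.2,"x": 0,"y": 0,"z": 0,"turn": 0},{"hand": 0.2,"x": 0,"y": 0,"z": 0,"turn": 0},{"hand": 0.2,"x": 0,"y": 0,"z": 0,"turn": 0},{"hand": 0.2,"x": 0,"y": 0,"z": 0,"turn": 0},{"hand": 0.2,"x": 0,"y": 0,"z": 0,"turn": 0},{"hand": 0.2,"x": 0,"y": 0,"z": 0,"turn": 0}]'

```text
clock: 3.53
tool_pos: [0.4971, -0.0911, 0.1866]
ee_rot: [[0.12, 0.001, -0.993], [0.993, -0.0, 0.12], [0.0, -1.0, -0.001]]
contact_force: [-0.9, -0.4, 0.3]
width: 0.0512
```

```bash
python3 - <<'E'
from h import *
import cv2
s=ctrl.state();print(s["tool_pos"],s["ee_rot"],s["joints"],s["contact_force"])
np.savez("pics/w2.npz",p=s["tool_pos"],R=s["ee_rot"])
cv2.imwrite("pics/w2.png",ctrl.get_image("wrist")[:,:,::-1])
E
```

```text
[ 0.49710786 -0.09109141  0.18663906] [[ 1.19507736e-01  6.40993582e-04 -9.92833063e-01]
 [ 9.92833268e-01 -1.88916011e-05  1.19507749e-01]
 [ 5.78474936e-05 -9.99999794e-01 -6.38657445e-04]] [ -0.49005524  22.06012207   7.39481402 122.73567467  -4.78858932
  35.42818686  93.40827616] [-0.91330267 -0.40536244  0.31048805]
```

View pics/w2.png

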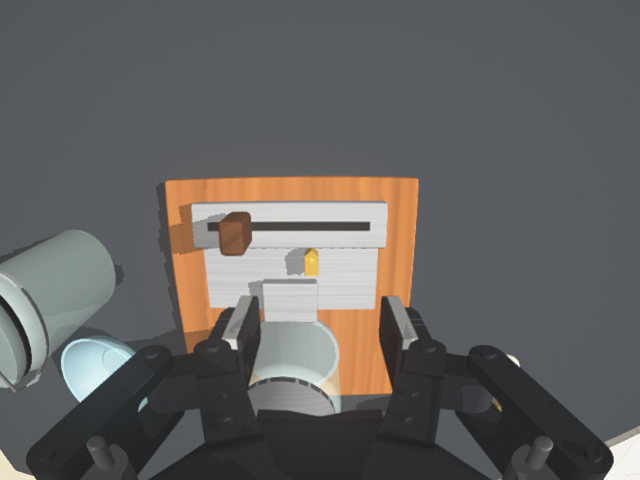

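```bash
python3 - <<'E'
import cv2
s=cv2.imread("pics/w2.png")
cv2.imwrite("pics/w2z.png",cv2.resize(s[170:300,190:350],None,fx=4,fy=4,interpolation=cv2.INTER_CUBIC))
E
```

```text
(no output)
```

View pics/w2z.png

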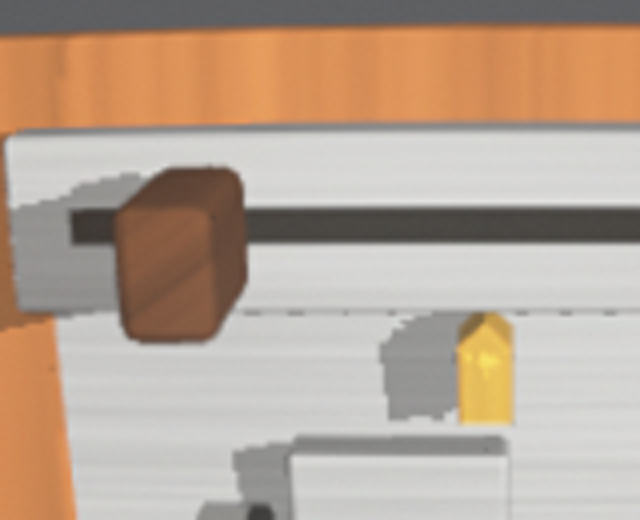

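```bash
cat >> h.py <<'E'
def wray(px,p,Rt):
    c=ctrl.camera_info("wrist");K=c["camera_matrix"];M=c["mount"]
    v=np.array([px[0]-K[0,2],px[1]-K[1,2]]);r=np.hypot(*v);th=r/K[0,0]
    d=np.array([*(v/r*np.sin(th)),np.cos(th)])
    return p+Rt@M[:3,3],Rt@M[:3,:3]@d
def wz(px,z,p,Rt):
    o,d=wray(px,p,Rt);return o+d*(z-o[2])/d[2]
O=np.array([.630,-.1345]);YAW=np.radians(-6.9)
RD=np.array([[np.cos(YAW),-np.sin(YAW)],[np.sin(YAW),np.cos(YAW)]])
def disp(q):return RD.T@(np.asarray(q)[:2]-O)
E
python3 - <<'E'
from h import *
np.set_printoptions(precision=4,suppress=True)
d=np.load("pics/w2.npz");p,Rt=d["p"],d["R"]
f=lambda u,v:(189.6+u/4,169.6+v/4)
for n,u,v,z in [("grip",167,273,.066),("gl",117,273,.066),("gr",213,273,.066),("tipbase",487,312,.012),("tiptop",487,340,.028),("pl",458,385,.028),("pr",513,385,.028),("trackL",10,200,.026),("slotL",72,227,.026)]:
    q=wz(f(u,v),z,p,Rt);print(n,q,disp(q))
for px in [(193,205),(386,203)]:
    q=wz(px,.026,p,Rt);print(q,disp(q))
E
```

```text
grip [ 0.4909 -0.1576  0.066 ] [-0.1353 -0.0396]
gl [ 0.4897 -0.1673  0.066 ] [-0.1354 -0.0494]
gr [ 0.492  -0.1487  0.066 ] [-0.1353 -0.0307]
tipbase [ 0.5227 -0.102   0.012 ] [-0.1105  0.0194]
tiptop [ 0.5239 -0.1018  0.028 ] [-0.1093  0.0197]
pl [ 0.5333 -0.1093  0.028 ] [-0.099   0.0134]
pr [ 0.5347 -0.0975  0.028 ] [-0.099   0.0253]
trackL [ 0.4806 -0.2014  0.026 ] [-0.1403 -0.0844]
slotL [ 0.4884 -0.1883  0.026 ] [-0.1341 -0.0705]
[ 0.468 -0.198  0.026] [-0.1532 -0.0825]
[ 0.4868 -0.0343  0.026 ] [-0.1542  0.0823]
```

play_rows --motion '[{"hand": 0.2,"x": -0.9,"y": 0,"z": -0.03,"turn": 0},{"hand": 0.2,"x": -0.9,"y": 0,"z": -0.03,"turn": 0},{"hand": 0.2,"x": -0.89,"y": 0,"z": -0.02,"turn": 0},{"hand": 0.2,"x": 0,"y": 0.8,"z": 0,"turn": 0},{"hand": 0.2,"x": 0,"y": 0.8,"z": 0,"turn": 0},{"hand": 0.2,"x": 0,"y": 0.8,"z": 0,"turn": 0},{"hand": 0.2,"x": 0,"y": 0.5,"z": 0,"turn": 0},{"hand": 0.2,"x": 0,"y": 0,"z": 0,"turn": 0}]'

```text
clock: 4.25
tool_pos: [0.4891, -0.1579, 0.1116]
ee_rot: [[0.12, -0.005, -0.993], [0.993, 0.001, 0.12], [0.001, -1.0, 0.005]]
contact_force: [-0.0, 0.1, -0.1]
width: 0.0511
```

```bash
python3 - <<'E'
from h import *
import cv2
s=ctrl.state();print(s["tool_pos"],s["contact_force"],disp(s["tool_pos"]))
cv2.imwrite("pics/w3.png",ctrl.get_image("wrist")[:,:,::-1])
E
```

```text
[ 0.4891106  -0.15787028  0.11158814] [-0.04640984  0.1348652  -0.11387489] [-0.13706135 -0.04012702]
```

View pics/w3.png

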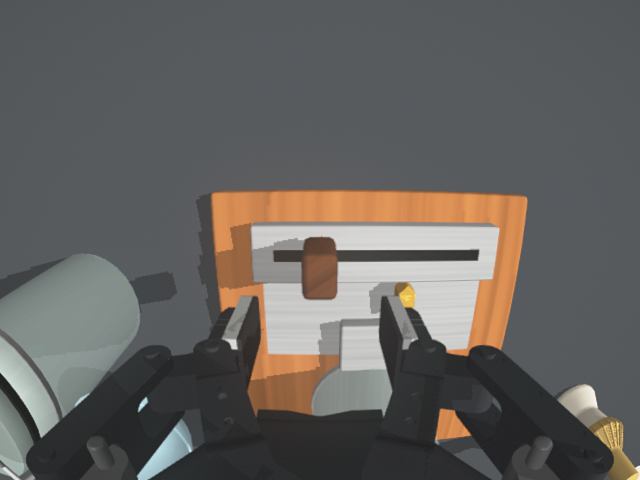

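The grip is centred between the jaws, around (320,268). I'll descend and close.

play_rows --motion '[{"hand": 0.2,"x": 0,"y": 0.7,"z": 0,"turn": 0},{"hand": 0.2,"x": 0,"y": 0.8,"z": 0,"turn": 0},{"hand": 0.2,"x": 0,"y": 0.8,"z": 0,"turn": 0},{"hand": 0.2,"x": 0,"y": 0.5,"z": 0,"turn": 0},{"hand": 0.2,"x": 0,"y": 0.2,"z": 0,"turn": 0},{"hand": 0.2,"x": 0,"y": 0,"z": 0,"turn": 0},{"hand": 0.2,"x": 0,"y": 0,"z": 0,"turn": 0},{"hand": 0.2,"x": 0,"y": 0,"z": 0,"turn": 0}]'

```text
clock: 4.97
tool_pos: [0.4918, -0.1586, 0.0399]
ee_rot: [[0.12, 0.002, -0.993], [0.993, -0.001, 0.12], [-0.0, -1.0, -0.002]]
contact_force: [-0.1, -0.9, 0.3]
width: 0.0514
```

play_rows --motion '[{"hand": -1,"x": 0,"y": 0,"z": 0,"turn": 0},{"hand": -1,"x": 0,"y": 0,"z": 0,"turn": 0},{"hand": -1,"x": 0,"y": 0,"z": 0,"turn": 0},{"hand": -1,"x": 0,"y": 0,"z": 0,"turn": 0},{"hand": -1,"x": 0,"y": 0,"z": 0,"turn": 0},{"hand": -1,"x": 0,"y": 0,"z": 0,"turn": 0},{"hand": -1,"x": 0,"y": 0,"z": 0,"turn": 0},{"hand": -1,"x": 0,"y": 0,"z": 0,"turn": 0}]' --newtons 30

```text
clock: 5.63
tool_pos: [0.4914, -0.1584, 0.0396]
ee_rot: [[0.12, 0.001, -0.993], [0.993, -0.0, 0.12], [-0.0, -1.0, -0.001]]
contact_force: [-0.9, -0.4, 7.0]
width: 0.0196
```

```bash
python3 - <<'E'
from h import *
import cv2
s=ctrl.state();print(s["tool_pos"],s["contact_force"],disp(s["tool_pos"]),s["width"])
cv2.imwrite("pics/w4.png",ctrl.get_image("wrist")[:,:,::-1])
E
```

```text
[ 0.49135012 -0.15839797  0.03960467] [-0.91543847 -0.36849811  6.96309281] [-0.13477466 -0.04038184] 0.01962483962271455
```

View pics/w4.png

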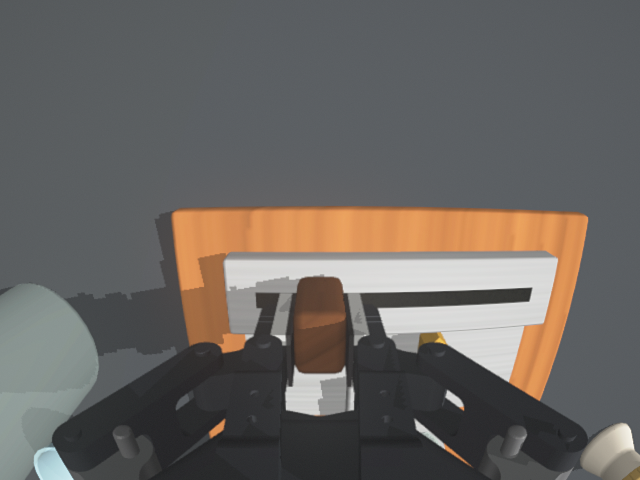

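The jaws hold the grip (19.6 mm). I'll slide it +60 mm along tool x.

play_rows --motion '[{"hand": -1,"x": 0.3,"y": 0,"z": 0,"turn": 0},{"hand": -1,"x": 0.5,"y": 0,"z": 0,"turn": 0},{"hand": -1,"x": 0.5,"y": 0,"z": 0,"turn": 0},{"hand": -1,"x": 0.5,"y": 0,"z": 0,"turn": 0},{"hand": -1,"x": 0.4,"y": 0,"z": 0,"turn": 0},{"hand": -1,"x": 0.2,"y": 0,"z": 0,"turn": 0},{"hand": -1,"x": 0,"y": 0,"z": 0,"turn": 0},{"hand": -1,"x": 0,"y": 0,"z": 0,"turn": 0}]'

```text
clock: 6.35
tool_pos: [0.4986, -0.0974, 0.0396]
ee_rot: [[0.119, 0.001, -0.993], [0.993, 0.001, 0.119], [0.001, -1.0, -0.001]]
contact_force: [-0.9, 1.3, 8.0]
width: 0.0196
```

play_rows --motion '[{"hand": -1,"x": 0,"y": 0,"z": 0,"turn": 0},{"hand": -1,"x": 0,"y": 0,"z": 0,"turn": 0},{"hand": -1,"x": 0,"y": 0,"z": 0,"turn": 0},{"hand": -1,"x": 0,"y": 0,"z": 0,"turn": 0},{"hand": -1,"x": 0,"y": 0,"z": 0,"turn": 0},{"hand": -1,"x": 0,"y": 0,"z": 0,"turn": 0},{"hand": -1,"x": 0,"y": 0,"z": 0,"turn": 0},{"hand": -1,"x": 0,"y": 0,"z": 0,"turn": 0}]'

```text
clock: 7.02
tool_pos: [0.4986, -0.0977, 0.0396]
ee_rot: [[0.119, 0.001, -0.993], [0.993, 0.001, 0.119], [0.001, -1.0, -0.001]]
contact_force: [-0.4, 2.1, 8.0]
width: 0.0194
```

```bash
python3 - <<'E'
from h import *
import cv2
s=ctrl.state();print(s["tool_pos"],s["contact_force"],disp(s["tool_pos"]),s["width"])
np.savez("pics/w5.npz",p=s["tool_pos"],R=s["ee_rot"])
i=ctrl.get_image("wrist")[:,:,::-1]
cv2.imwrite("pics/w5.png",i)
cv2.imwrite("pics/w5z.png",cv2.resize(i[230:410,220:420],None,fx=3,fy=3,interpolation=cv2.INTER_CUBIC))
E
```

```text
[ 0.49859131 -0.0977073   0.03956602] [-0.39788672  2.11848667  8.04712271] [-0.1348771  0.0207392] 0.019368976736382763
```

View pics/w5z.png

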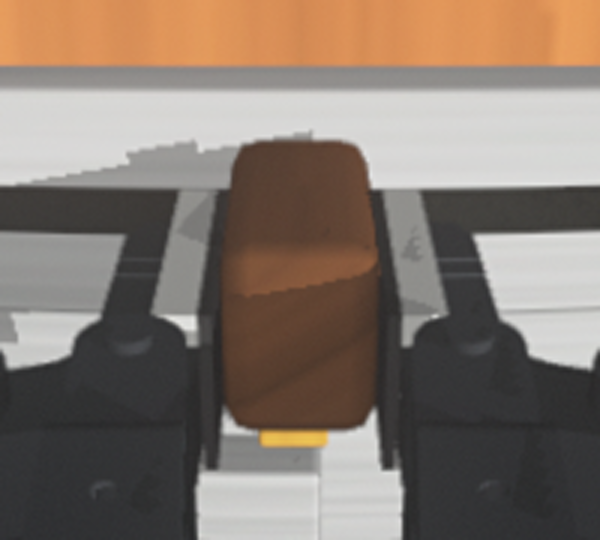

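Pointer and grip centres agree to about 1 mm. I'll apply a small trim, then release.

play_rows --motion '[{"hand": -1,"x": -0.05,"y": 0,"z": 0,"turn": 0},{"hand": -1,"x": 0,"y": 0,"z": 0,"turn": 0},{"hand": -1,"x": 0,"y": 0,"z": 0,"turn": 0},{"hand": -1,"x": 0,"y": 0,"z": 0,"turn": 0},{"hand": -1,"x": 0,"y": 0,"z": 0,"turn": 0},{"hand": -1,"x": 0,"y": 0,"z": 0,"turn": 0},{"hand": -1,"x": 0,"y": 0,"z": 0,"turn": 0},{"hand": -1,"x": 0,"y": 0,"z": 0,"turn": 0}]'

```text
clock: 7.73
tool_pos: [0.4984, -0.0992, 0.0396]
ee_rot: [[0.119, 0.001, -0.993], [0.993, 0.001, 0.119], [0.001, -1.0, -0.001]]
contact_force: [-0.3, 1.1, 7.4]
width: 0.0194
```

play_rows --motion '[{"hand": 0,"x": 0,"y": 0,"z": 0,"turn": 0},{"hand": 0,"x": 0,"y": 0,"z": 0,"turn": 0},{"hand": 0,"x": 0,"y": 0,"z": 0,"turn": 0},{"hand": 0,"x": 0,"y": 0,"z": 0,"turn": 0},{"hand": 0,"x": 0,"y": 0,"z": 0,"turn": 0},{"hand": 0,"x": 0,"y": -0.3,"z": 0,"turn": 0},{"hand": 0,"x": 0,"y": -0.6,"z": 0,"turn": 0},{"hand": 0,"x": 0,"y": -0.8,"z": 0,"turn": 0}]'

```text
clock: 8.4
tool_pos: [0.4968, -0.0998, 0.0811]
ee_rot: [[0.12, -0.003, -0.993], [0.993, 0.0, 0.12], [0.0, -1.0, 0.003]]
contact_force: [-0.9, -0.2, 0.4]
width: 0.0426
```

play_rows --motion '[{"hand": 0,"x": 0,"y": -1,"z": 0,"turn": 0},{"hand": 0,"x": 0,"y": -1,"z": 0,"turn": 0},{"hand": 0.2,"x": 0,"y": -1,"z": 0,"turn": 0},{"hand": 0.2,"x": 0,"y": -1,"z": 0,"turn": 0},{"hand": 0.2,"x": 0,"y": -1,"z": 0,"turn": 0},{"hand": 0.2,"x": 0,"y": -1,"z": 0,"turn": 0},{"hand": 0.2,"x": 0,"y": -0.6,"z": 0,"turn": 0},{"hand": 0.2,"x": 0,"y": 0,"z": 0,"turn": 0}]'

```text
clock: 9.07
tool_pos: [0.5, -0.1004, 0.2501]
ee_rot: [[0.12, 0.008, -0.993], [0.993, -0.001, 0.12], [0.0, -1.0, -0.008]]
contact_force: [1.1, -0.3, 0.4]
width: 0.0515
```

```bash
python3 - <<'E'
from h import *
import cv2
s=ctrl.state();print(s["tool_pos"],s["ee_rot"],s["joints"],s["width"])
np.savez("pics/w6.npz",p=s["tool_pos"],R=s["ee_rot"])
i=ctrl.get_image("wrist")[:,:,::-1]
cv2.imwrite("pics/w6.png",i)
E
```

```text
[ 0.49997791 -0.1004282   0.2501258 ] [[ 1.20137672e-01  7.52549549e-03 -9.92728718e-01]
 [ 9.92757180e-01 -5.60861512e-04  1.20136864e-01]
 [ 3.47306102e-04 -9.99971526e-01 -7.53837028e-03]] [ -2.49942552  17.05763564  10.95242178 119.17017873  -4.66505821
  43.728117    94.43246495] 0.05150364376971748
```

View pics/w6.png

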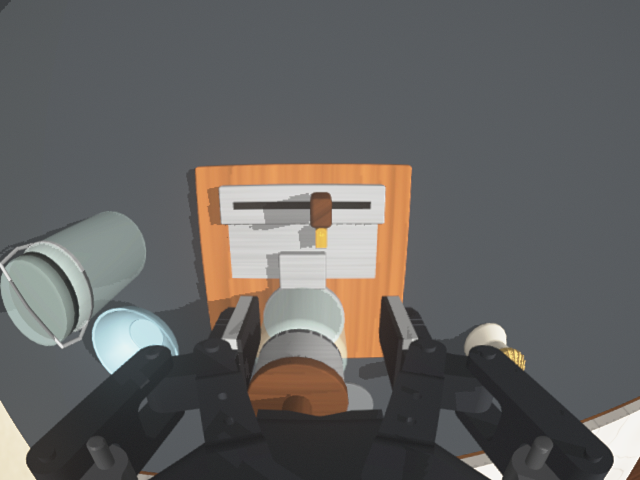

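The gate sits level with the pointer (grip at (321,208), pointer at (321,238)). Now over the cap.

play_rows --motion '[{"hand": 0.2,"x": -0.12,"y": 0,"z": -0.7,"turn": 0},{"hand": 0.2,"x": -0.12,"y": 0,"z": -0.9,"turn": 0},{"hand": 0.2,"x": -0.12,"y": 0,"z": -0.9,"turn": 0},{"hand": 0.2,"x": -0.12,"y": 0,"z": -0.9,"turn": 0},{"hand": 0.2,"x": -0.12,"y": 0,"z": -0.9,"turn": 0},{"hand": 0.2,"x": -0.13,"y": 0,"z": -0.75,"turn": 0},{"hand": 0.2,"x": 0,"y": 0,"z": -0.3,"turn": 0},{"hand": 0.2,"x": 0,"y": 0,"z": 0,"turn": 0.2}]'

```text
clock: 9.78
tool_pos: [0.6293, -0.1343, 0.2447]
ee_rot: [[0.225, -0.001, -0.974], [0.974, 0.0, 0.225], [-0.0, -1.0, 0.001]]
contact_force: [-0.2, -0.0, 0.1]
width: 0.0512
```

play_rows --motion '[{"hand": 0.2,"x": 0,"y": 0,"z": 0,"turn": 0.2},{"hand": 0.2,"x": 0,"y": 0,"z": 0,"turn": 0.2},{"hand": 0.2,"x": 0,"y": 0,"z": 0,"turn": 0.2},{"hand": 0.2,"x": 0,"y": 0,"z": 0,"turn": 0.2},{"hand": 0.2,"x": 0,"y": 0,"z": 0,"turn": 0.2},{"hand": 0.2,"x": 0,"y": 0,"z": 0,"turn": 0.2},{"hand": 0.2,"x": 0,"y": 0,"z": 0,"turn": 0},{"hand": 0.2,"x": 0,"y": 0,"z": 0,"turn": 0}]'

```text
clock: 10.45
tool_pos: [0.6273, -0.1336, 0.2453]
ee_rot: [[0.752, -0.002, -0.66], [0.66, 0.0, 0.752], [-0.002, -1.0, 0.002]]
contact_force: [-1.1, 0.0, -0.8]
width: 0.0511
```

```bash
python3 - <<'E'
from h import *
import cv2
s=ctrl.state();R=s["ee_rot"];print(s["tool_pos"],s["ee_rot"],s["joints"],s["width"])
d=np.array([.6305,-.1345,.170])-s["tool_pos"];print("units",R.T@d/.025)
np.savez("pics/w7.npz",p=s["tool_pos"],R=s["ee_rot"])
cv2.imwrite("pics/w7.png",ctrl.get_image("wrist")[:,:,::-1])
cv2.imwrite("pics/s7.png",ctrl.get_image("side")[:,:,::-1])
E
```

```text
[ 0.62733728 -0.13358034  0.24532122] [[ 7.51586085e-01 -2.46174310e-03 -6.59630424e-01]
 [ 6.59632915e-01  2.80187659e-04  7.51587878e-01]
 [-1.66539597e-03 -9.99996931e-01  1.83443192e-03]] [ -7.29002605  28.34832591  21.9351083  103.37169022 -13.18712203
  50.93619253  61.9219414 ] 0.05106266859852988
units [ 0.07583444  3.01251787 -0.11662428]
```

View pics/w7.png

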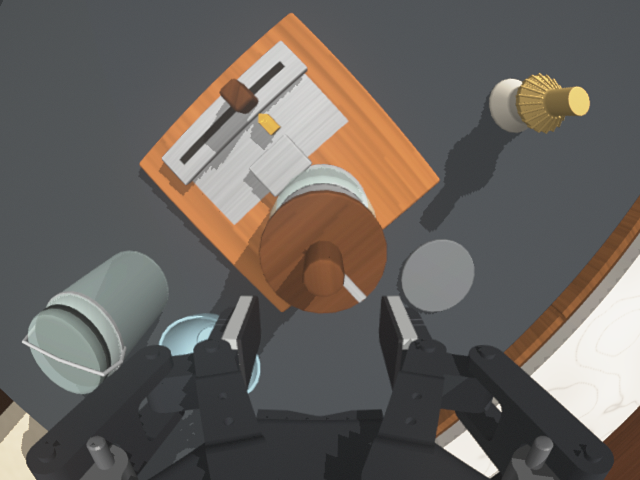

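View pics/s7.png

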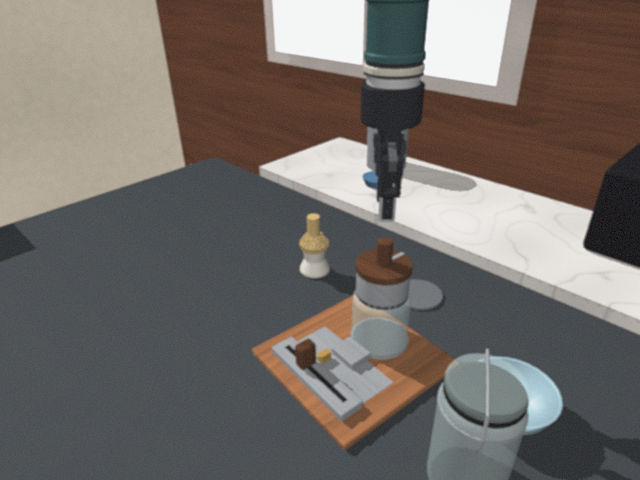

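```bash
python3 - <<'E'
from h import *
import cv2
np.set_printoptions(precision=4,suppress=True)
d=np.load("pics/w7.npz");p,Rt=d["p"],d["R"]
for v in (270,278,283,290): print(v,wz((326,v),.198,p,Rt))
# gate check
print(disp(wz((240,93),.066,p,Rt)),disp(wz((268,124),.026,p,Rt)))
s=cv2.imread("pics/w7.png");cv2.imwrite("pics/w7z.png",cv2.resize(s[180:330,240:400],None,fx=4,fy=4,interpolation=cv2.INTER_CUBIC))
E
```

```text
270 [ 0.6289 -0.1309  0.198 ]
278 [ 0.6321 -0.1344  0.198 ]
283 [ 0.6341 -0.1367  0.198 ]
290 [ 0.6369 -0.1399  0.198 ]
[-0.1317  0.023 ] [-0.0989  0.0187]
```

View pics/w7z.png

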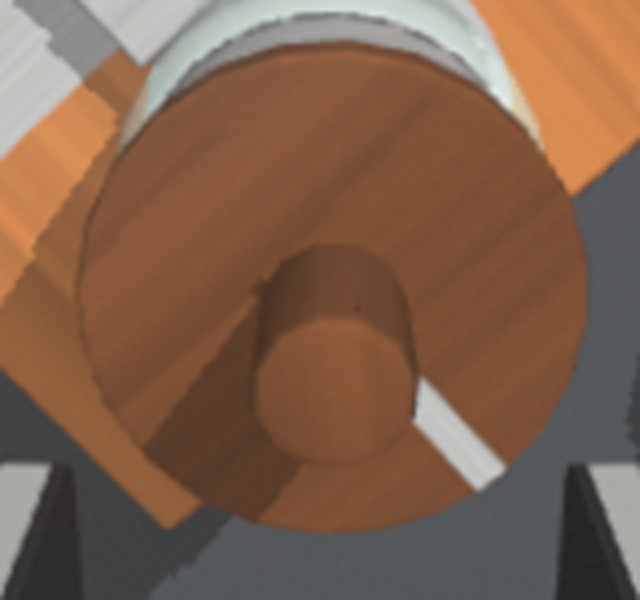

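The knob's top centre at (324,277) confirms the cap's axis at about (0.631,-0.135). I'll descend onto the knob and grip.

play_rows --motion '[{"hand": 0.2,"x": 0.09,"y": 0.5,"z": -0.13,"turn": 0},{"hand": 0.2,"x": 0,"y": 0.7,"z": 0,"turn": 0},{"hand": 0.2,"x": 0,"y": 0.7,"z": 0,"turn": 0},{"hand": 0.2,"x": 0,"y": 0.6,"z": 0,"turn": 0},{"hand": 0.2,"x": 0,"y": 0.4,"z": 0,"turn": 0},{"hand": 0.2,"x": 0,"y": 0.1,"z": 0,"turn": 0},{"hand": 0.2,"x": 0,"y": 0,"z": 0,"turn": 0},{"hand": 0.2,"x": 0,"y": 0,"z": 0,"turn": 0}]'

```text
clock: 11.22
tool_pos: [0.6328, -0.1354, 0.1716]
ee_rot: [[0.753, 0.001, -0.658], [0.658, -0.0, 0.753], [0.0, -1.0, -0.001]]
contact_force: [0.5, -0.5, 0.8]
width: 0.0513
```

play_rows --motion '[{"hand": -1,"x": 0,"y": 0,"z": 0,"turn": 0},{"hand": -1,"x": 0,"y": 0,"z": 0,"turn": 0},{"hand": -1,"x": 0,"y": 0,"z": 0,"turn": 0},{"hand": -1,"x": 0,"y": 0,"z": 0,"turn": 0},{"hand": -1,"x": 0,"y": 0,"z": 0,"turn": 0},{"hand": -1,"x": 0,"y": 0,"z": 0,"turn": 0},{"hand": -1,"x": 0,"y": 0,"z": 0,"turn": 0},{"hand": -1,"x": 0,"y": 0,"z": 0,"turn": 0}]' --newtons 60

```text
clock: 11.88
tool_pos: [0.6332, -0.1353, 0.1725]
ee_rot: [[0.753, 0.002, -0.658], [0.658, -0.0, 0.753], [0.001, -1.0, -0.002]]
contact_force: [-0.1, -0.3, 5.6]
width: 0.0221
```

```bash
python3 - <<'E'
from h import *
import cv2
s=ctrl.state();R=s["ee_rot"];print(s["tool_pos"],s["joints"],s["width"],s["contact_force"],s["torque"],s["joint_torque"])
cv2.imwrite("pics/w8.png",ctrl.get_image("wrist")[:,:,::-1])
E
```

```text
[ 0.63317871 -0.13533317  0.17253558] [ -5.46884487  33.41742158  19.7844045  106.00270391 -15.83412876
  43.14307381  64.0248304 ] 0.022116623717917894 [-0.14124007 -0.32854968  5.64148327] [0.01057544 0.20397654 0.03110749] [ 4.33674746e-02 -4.54928005e+01  4.69739780e+00 -1.47664753e+01
 -3.72097478e-02 -2.07765852e-01  3.87620021e-03]
```

View pics/w8.png

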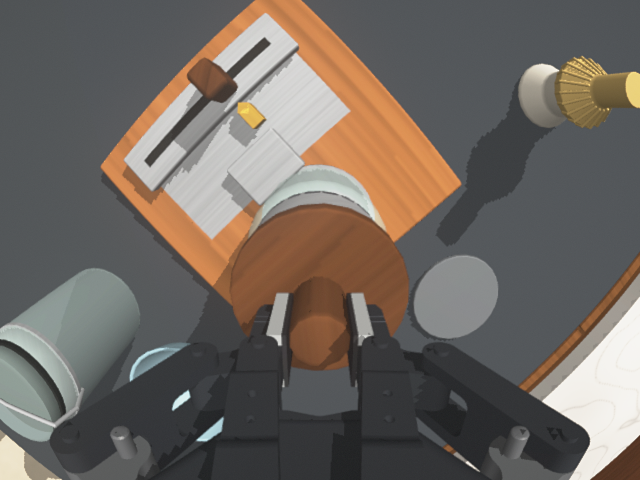

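Gripped. First try clockwise from above (+turn), about 18 degrees, watching the torque.

play_rows --motion '[{"hand": -1,"x": 0,"y": 0,"z": 0,"turn": 0.1},{"hand": -1,"x": 0,"y": 0,"z": 0,"turn": 0.1},{"hand": -1,"x": 0,"y": 0,"z": 0,"turn": 0.1},{"hand": -1,"x": 0,"y": 0,"z": 0,"turn": 0.1},{"hand": -1,"x": 0,"y": 0,"z": 0,"turn": 0.1},{"hand": -1,"x": 0,"y": 0,"z": 0,"turn": 0.1},{"hand": -1,"x": 0,"y": 0,"z": 0,"turn": 0},{"hand": -1,"x": 0,"y": 0,"z": 0,"turn": 0}]' --newtons 60

```text
clock: 12.6
tool_pos: [0.6333, -0.1352, 0.1725]
ee_rot: [[0.919, 0.002, -0.395], [0.395, -0.001, 0.919], [0.001, -1.0, -0.002]]
contact_force: [-0.2, 0.8, 6.4]
width: 0.022
```

```bash
python3 - <<'E'
from h import *
import cv2
s=ctrl.state();R=s["ee_rot"];print(s["tool_pos"],R[:2,0],s["joints"],s["width"],s["contact_force"],s["torque"])
cv2.imwrite("pics/w9.png",ctrl.get_image("wrist")[:,:,::-1])
cv2.imwrite("pics/t9.png",cv2.resize(ctrl.get_image("top")[200:360,330:490,::-1],None,fx=3,fy=3))
E
```

```text
[ 0.63328052 -0.13521076  0.17249539] [0.91875507 0.39482571] [ -8.83744631  34.23716708  24.85544423 106.1418208  -19.92843156
  43.80654914  50.0072369 ] 0.022010111797420736 [-0.22075196  0.78297639  6.44298468] [-0.13172841  0.19775271  0.38757984]
```

View pics/w9.png

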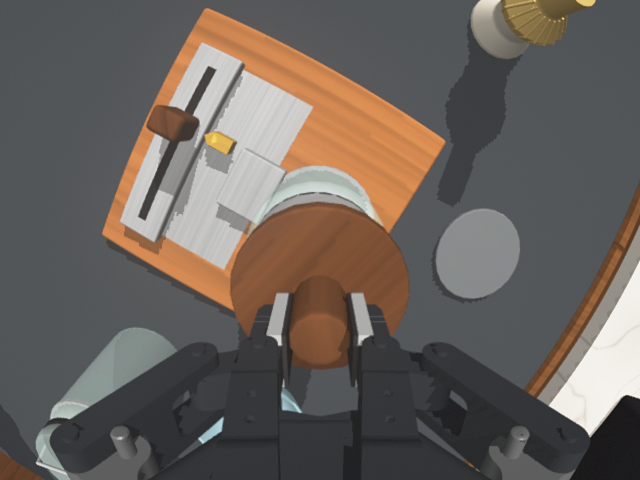

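View pics/t9.png

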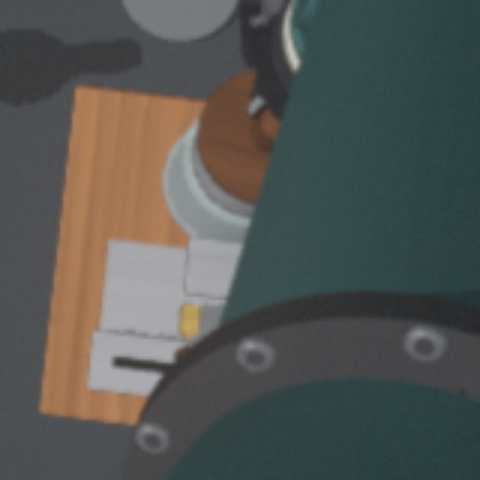

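play_rows --motion '[{"hand": -1,"x": 0,"y": 0,"z": 0,"turn": 0.1},{"hand": -1,"x": 0,"y": 0,"z": 0,"turn": 0.1},{"hand": -1,"x": 0,"y": 0,"z": 0,"turn": 0.1},{"hand": -1,"x": 0,"y": 0,"z": 0,"turn": 0.1},{"hand": -1,"x": 0,"y": 0,"z": 0,"turn": 0.1},{"hand": -1,"x": 0,"y": 0,"z": 0,"turn": 0},{"hand": -1,"x": 0,"y": 0,"z": 0,"turn": 0},{"hand": -1,"x": 0,"y": 0,"z": 0,"turn": 0}]'

```text
clock: 13.37
tool_pos: [0.6328, -0.1384, 0.1726]
ee_rot: [[0.99, 0.003, -0.139], [0.139, -0.004, 0.99], [0.002, -1.0, -0.005]]
contact_force: [-0.4, -4.3, 4.0]
width: 0.0225
```

```bash
python3 - <<'E'
from h import *
import cv2
s=ctrl.state();R=s["ee_rot"];print(s["tool_pos"],R[:2,0],s["joints"],s["width"],s["contact_force"],s["torque"])
cv2.imwrite("pics/t10.png",cv2.resize(ctrl.get_image("top")[200:360,330:490,::-1],None,fx=3,fy=3))
cv2.imwrite("pics/s10.png",cv2.resize(ctrl.get_image("side")[200:320,320:480,::-1],None,fx=4,fy=4))
E
```

```text
[ 0.63282446 -0.13840156  0.17261076] [0.99033039 0.13871437] [-11.46010722  35.08705215  29.24793705 106.29021801 -23.35046085
  44.43854349  38.20456706] 0.02249084362530271 [-0.42431405 -4.2693637   4.0316863 ] [-0.98479139  0.28233223 -0.21937418]
```

View pics/t10.png

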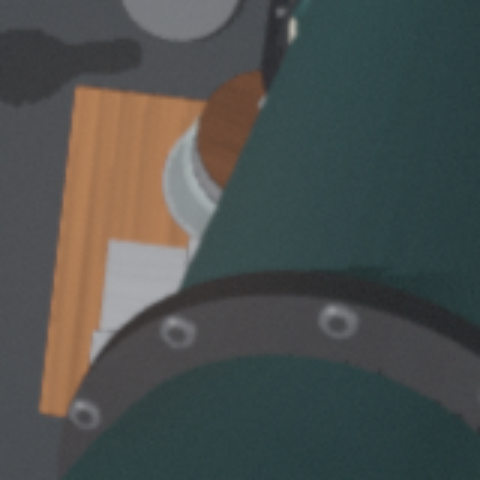

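View pics/s10.png

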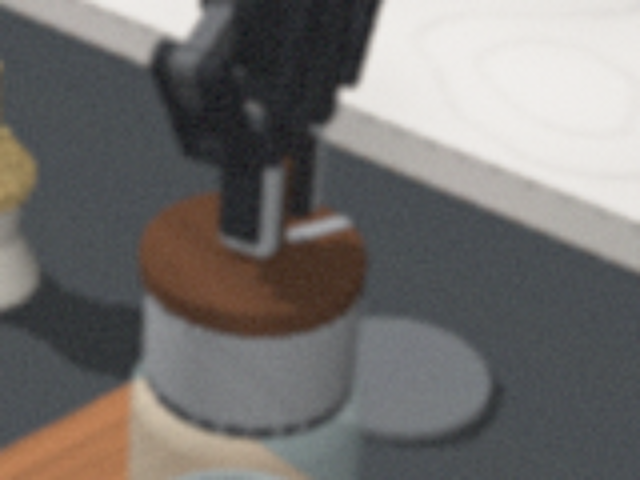

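```bash
python3 - <<'E'
from h import *
def a(px): 
    q=onz("side",px,.162);d=q[:2]-O;return np.degrees(np.arctan2(d[1],d[0])),np.hypot(*d)
print("before",a(sz(444,66)),a(sz(440,68))); print("now",a((319.6+350/4,199.6+222/4)))
E
```

```text
before (np.float64(-9.224027496656495), np.float64(0.04258416745977287)) (np.float64(-9.404986279249842), np.float64(0.03945333788286345))
now (np.float64(-18.624847159324737), np.float64(0.04406484560801011))
```

The cap moved only about 10° while the tool turned 33°, with a sideways force and slip, so clockwise is blocked. I'll release, recentre and go anticlockwise.

play_rows --motion '[{"hand": 0.1,"x": 0,"y": 0,"z": 0,"turn": 0},{"hand": 0.1,"x": 0,"y": 0,"z": 0,"turn": 0},{"hand": 0.1,"x": 0,"y": 0,"z": 0,"turn": 0},{"hand": 0.1,"x": 0,"y": 0,"z": 0,"turn": 0},{"hand": 0.1,"x": 0,"y": 0,"z": 0,"turn": 0},{"hand": 0.1,"x": 0,"y": 0,"z": 0,"turn": 0},{"hand": 0.1,"x": 0,"y": 0,"z": 0,"turn": 0},{"hand": 0.1,"x": 0,"y": 0,"z": 0,"turn": 0}]'

```text
clock: 14.13
tool_pos: [0.6323, -0.1349, 0.1712]
ee_rot: [[0.99, -0.0, -0.141], [0.141, 0.0, 0.99], [-0.0, -1.0, 0.0]]
contact_force: [0.0, -1.1, 0.9]
width: 0.0471
```

```bash
python3 - <<'E'
from h import *
import cv2
s=ctrl.state();R=s["ee_rot"];print(s["tool_pos"],R[:2,0],s["width"],s["contact_force"],s["torque"])
d=np.array([.631,-.1347,.172])-s["tool_pos"];print("units",R.T@d/.025)
np.savez("pics/w11.npz",p=s["tool_pos"],R=R)
cv2.imwrite("pics/w11.png",ctrl.get_image("wrist")[:,:,::-1])
E
```

```text
[ 0.63233993 -0.13492044  0.17123453] [0.9899619  0.14133442] 0.047101962749083515 [ 0.01134844 -1.12028667  0.91334684] [-0.02331233 -0.0098126   0.02938101]
units [-0.05181576 -0.03061221  0.01630792]
```

View pics/w11.png

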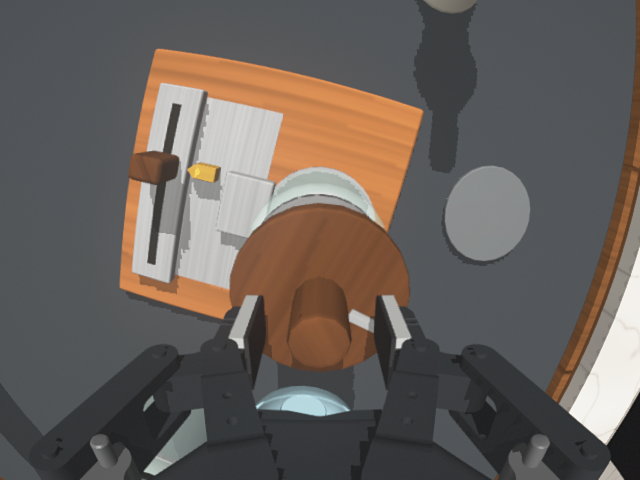

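play_rows --motion '[{"hand": -1,"x": -0.03,"y": 0,"z": 0,"turn": 0},{"hand": -1,"x": 0,"y": 0,"z": 0,"turn": 0},{"hand": -1,"x": 0,"y": 0,"z": 0,"turn": 0},{"hand": -1,"x": 0,"y": 0,"z": 0,"turn": 0},{"hand": -1,"x": 0,"y": 0,"z": 0,"turn": 0},{"hand": -1,"x": 0,"y": 0,"z": 0,"turn": 0},{"hand": -1,"x": 0,"y": 0,"z": 0,"turn": 0},{"hand": -1,"x": 0,"y": 0,"z": 0,"turn": 0}]' --newtons 60

```text
clock: 14.85
tool_pos: [0.6317, -0.1351, 0.1714]
ee_rot: [[0.99, 0.0, -0.141], [0.141, 0.0, 0.99], [0.0, -1.0, 0.0]]
contact_force: [0.6, -0.2, 1.5]
width: 0.0222
```

play_rows --motion '[{"hand": -1,"x": 0,"y": 0,"z": 0,"turn": -0.12},{"hand": -1,"x": 0,"y": 0,"z": 0,"turn": -0.15},{"hand": -1,"x": 0,"y": 0,"z": 0,"turn": -0.15},{"hand": -1,"x": 0,"y": 0,"z": 0,"turn": -0.15},{"hand": -1,"x": 0,"y": 0,"z": 0,"turn": -0.15},{"hand": -1,"x": 0,"y": 0,"z": 0,"turn": -0.15},{"hand": -1,"x": 0,"y": 0,"z": 0,"turn": -0.13},{"hand": -1,"x": 0,"y": 0,"z": 0,"turn": 0}]'

```text
clock: 15.52
tool_pos: [0.631, -0.1358, 0.1714]
ee_rot: [[0.787, -0.001, -0.617], [0.617, 0.0, 0.787], [-0.0, -1.0, 0.0]]
contact_force: [-0.6, 0.4, 1.3]
width: 0.0225
```

```bash
python3 - <<'E'
from h import *
import cv2
s=ctrl.state();R=s["ee_rot"];print(s["tool_pos"],R[:2,0],s["joints"],s["width"],s["contact_force"],s["torque"])
cv2.imwrite("pics/s12.png",cv2.resize(ctrl.get_image("side")[200:320,320:480,::-1],None,fx=4,fy=4))
E
```

```text
[ 0.63103971 -0.13578165  0.17136234] [0.78658671 0.6174797 ] [ -5.93940972  33.53890775  20.56908542 106.22783027 -16.47242166
  43.17532886  61.73638856] 0.022548148796598583 [-0.60475495  0.44711173  1.25229171] [-0.16542904  0.24674864 -0.01639387]
```

View pics/s12.png

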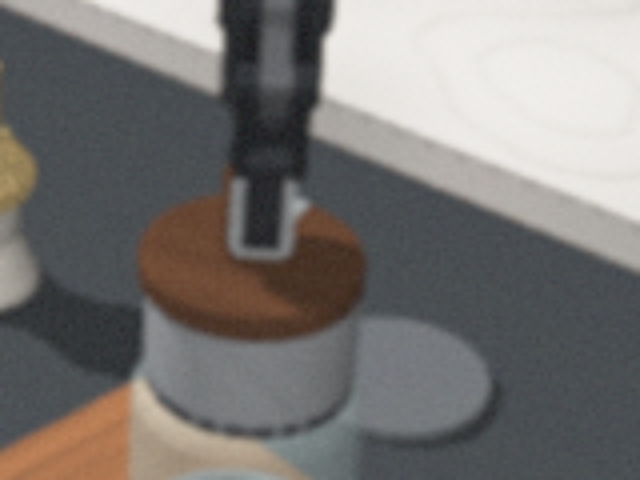

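The strip is swinging anticlockwise with the gripper, now near (300,205) in the crop, and the torque is about 0, so this way is free. Continuing.

play_rows --motion '[{"hand": -1,"x": 0,"y": 0,"z": 0,"turn": -0.12},{"hand": -1,"x": 0,"y": 0,"z": 0,"turn": -0.15},{"hand": -1,"x": 0,"y": 0,"z": 0,"turn": -0.15},{"hand": -1,"x": 0,"y": 0,"z": 0,"turn": -0.15},{"hand": -1,"x": 0,"y": 0,"z": 0,"turn": -0.15},{"hand": -1,"x": 0,"y": 0,"z": 0,"turn": -0.15},{"hand": -1,"x": 0,"y": 0,"z": 0,"turn": -0.13},{"hand": -1,"x": 0,"y": 0,"z": 0,"turn": 0}]'

```text
clock: 16.23
tool_pos: [0.6315, -0.1359, 0.1714]
ee_rot: [[0.374, 0.0, -0.927], [0.927, -0.0, 0.374], [-0.0, -1.0, -0.0]]
contact_force: [-0.5, -0.2, 2.6]
width: 0.0223
```

play_rows --motion '[{"hand": -1,"x": 0,"y": 0,"z": 0,"turn": -0.12},{"hand": -1,"x": 0,"y": 0,"z": 0,"turn": -0.15},{"hand": -1,"x": 0,"y": 0,"z": 0,"turn": -0.15},{"hand": -1,"x": 0,"y": 0,"z": 0,"turn": -0.15},{"hand": -1,"x": 0,"y": 0,"z": 0,"turn": -0.15},{"hand": -1,"x": 0,"y": 0,"z": 0,"turn": -0.15},{"hand": -1,"x": 0,"y": 0,"z": 0,"turn": -0.13},{"hand": -1,"x": 0,"y": 0,"z": 0,"turn": 0}]'

```text
clock: 16.9
tool_pos: [0.632, -0.1357, 0.1714]
ee_rot: [[-0.139, 0.001, -0.99], [0.99, -0.0, -0.139], [-0.0, -1.0, -0.001]]
contact_force: [0.1, -0.2, 1.2]
width: 0.0224
```

```bash
python3 - <<'E'
from h import *
import cv2
s=ctrl.state();R=s["ee_rot"];print(s["tool_pos"],R[:2,0],s["joints"],s["width"],s["contact_force"],s["torque"])
cv2.imwrite("pics/s13.png",cv2.resize(ctrl.get_image("side")[200:320,320:480,::-1],None,fx=4,fy=4))
cv2.imwrite("pics/w13.png",ctrl.get_image("wrist")[:,:,::-1])
cv2.imwrite("pics/t13.png",cv2.resize(ctrl.get_image("top")[200:360,330:490,::-1],None,fx=3,fy=3))
E
```

```text
[ 0.63195588 -0.13567644  0.17136709] [-0.13904552  0.99028592] [  5.48365256  32.1295331    3.77075723 105.63787005  -2.97044155
  42.27443402 108.86782663] 0.022386809466656492 [ 0.07026049 -0.23639644  1.23257051] [-0.19473336  0.01892919  0.00276995]
```

View pics/s13.png

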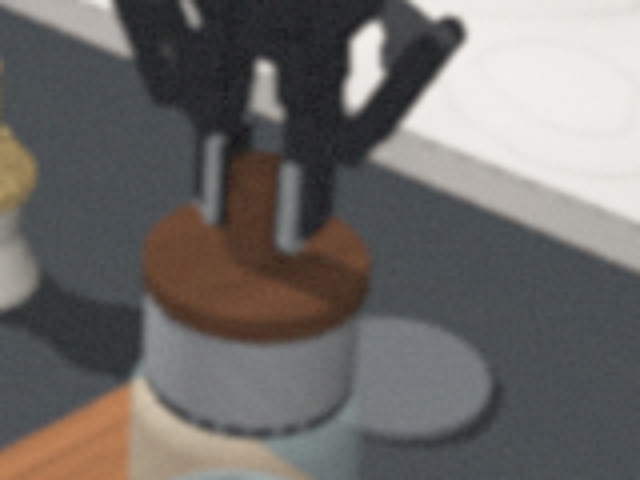

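View pics/t13.png

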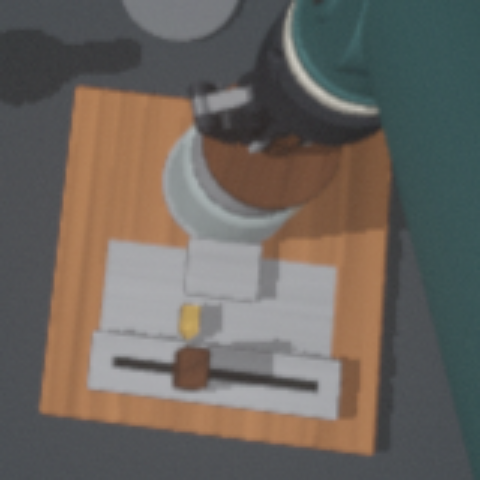

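View pics/w13.png

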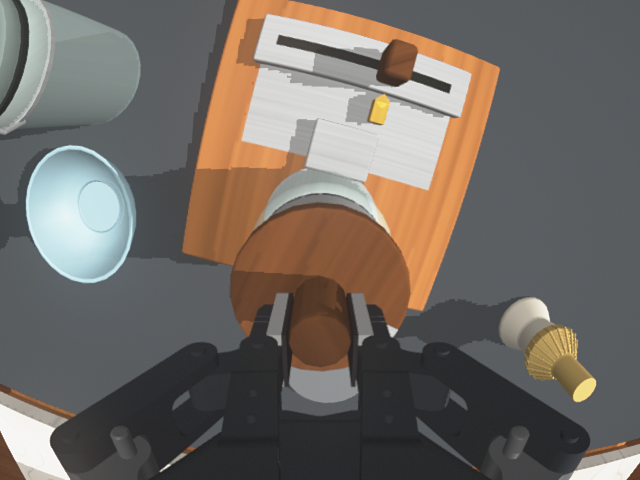

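The cap followed the turn: the strip end is still at the right finger, (393,335), which puts it about 78° past locked. I'll lift gently.

play_rows --motion '[{"hand": -1,"x": 0,"y": -0.1,"z": 0,"turn": 0},{"hand": -1,"x": 0,"y": -0.2,"z": 0,"turn": 0},{"hand": -1,"x": 0,"y": -0.2,"z": 0,"turn": 0},{"hand": -1,"x": 0,"y": -0.2,"z": 0,"turn": 0},{"hand": -1,"x": 0,"y": -0.2,"z": 0,"turn": 0},{"hand": -1,"x": 0,"y": -0.1,"z": 0,"turn": 0},{"hand": -1,"x": 0,"y": 0,"z": 0,"turn": 0},{"hand": -1,"x": 0,"y": 0,"z": 0,"turn": 0}]'

```text
clock: 17.72
tool_pos: [0.6316, -0.1352, 0.1966]
ee_rot: [[-0.141, 0.0, -0.99], [0.99, 0.0, -0.141], [-0.0, -1.0, -0.0]]
contact_force: [-0.6, -0.2, -1.4]
width: 0.0225
```

```bash
python3 - <<'E'
from h import *
import cv2
s=ctrl.state();print(s["tool_pos"],s["width"],s["contact_force"],s["torque"])
cv2.imwrite("pics/s14.png",cv2.resize(ctrl.get_image("side")[180:320,320:480,::-1],None,fx=4,fy=4))
E
```

```text
[ 0.63158359 -0.13517398  0.19659023] 0.022458447113462798 [-0.57613441 -0.15133876 -1.38992053] [-0.02463404  0.05517994  0.0603091 ]
```

View pics/s14.png

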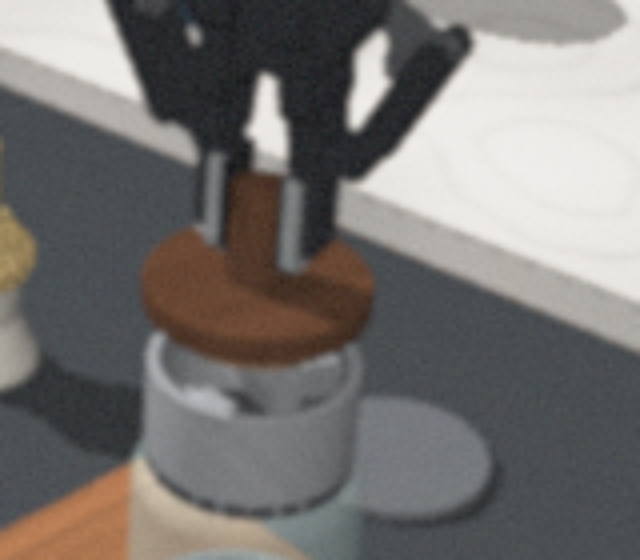

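The cap is clear of the collar and the pull is only its weight. Raising a further 105 mm.

play_rows --motion '[{"hand": -1,"x": 0,"y": -0.3,"z": 0,"turn": 0},{"hand": -1,"x": 0,"y": -0.6,"z": 0,"turn": 0},{"hand": -1,"x": 0,"y": -0.8,"z": 0,"turn": 0},{"hand": -1,"x": 0,"y": -0.8,"z": 0,"turn": 0},{"hand": -1,"x": 0,"y": -0.8,"z": 0,"turn": 0},{"hand": -1,"x": 0,"y": -0.6,"z": 0,"turn": 0},{"hand": -1,"x": 0,"y": -0.3,"z": 0,"turn": 0},{"hand": -1,"x": 0,"y": 0,"z": 0,"turn": 0}]'

```text
clock: 18.43
tool_pos: [0.6327, -0.1355, 0.3037]
ee_rot: [[-0.141, 0.004, -0.99], [0.99, -0.001, -0.141], [-0.001, -1.0, -0.004]]
contact_force: [0.3, -0.0, -2.0]
width: 0.0224
```

play_rows --motion '[{"hand": -1,"x": 0,"y": 0,"z": 0,"turn": 0},{"hand": -1,"x": 0,"y": 0,"z": 0,"turn": 0},{"hand": -1,"x": 0,"y": 0,"z": 0,"turn": 0},{"hand": -1,"x": 0,"y": 0,"z": 0,"turn": 0},{"hand": -1,"x": 0,"y": 0,"z": 0,"turn": 0},{"hand": -1,"x": 0,"y": 0,"z": 0,"turn": 0},{"hand": -1,"x": 0,"y": 0,"z": 0,"turn": 0},{"hand": -1,"x": 0,"y": 0,"z": 0,"turn": 0}]'

```text
clock: 19.1
tool_pos: [0.6316, -0.1352, 0.3012]
ee_rot: [[-0.141, -0.0, -0.99], [0.99, 0.0, -0.141], [0.0, -1.0, 0.0]]
contact_force: [-0.9, -0.1, -1.4]
width: 0.0222
```

```bash
python3 - <<'E'
from h import *
import cv2
s=ctrl.state();print(s["tool_pos"],s["width"],s["contact_force"],s["dq"])
cv2.imwrite("pics/s15.png",ctrl.get_image("side")[:,:,::-1])
t=ctrl.get_image("top")[200:360,330:490,::-1];cv2.imwrite("pics/t15.png",cv2.resize(t,None,fx=3.75,fy=3.75,interpolation=cv2.INTER_CUBIC))
E
```

```text
[ 0.63159399 -0.13516288  0.30118929] 0.022206510571829898 [-0.8625404  -0.09028479 -1.37640349] [-0.01751004 -0.09489854 -0.11760571  0.02518619  0.00529357  0.16217615
 -0.07131524]
```

View pics/s15.png

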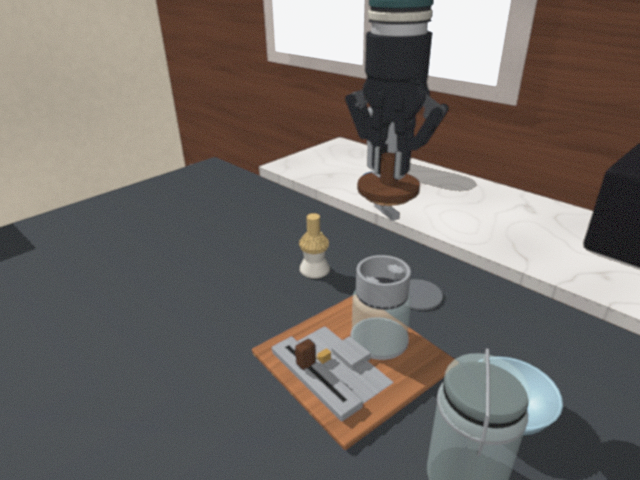

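View pics/t15.png

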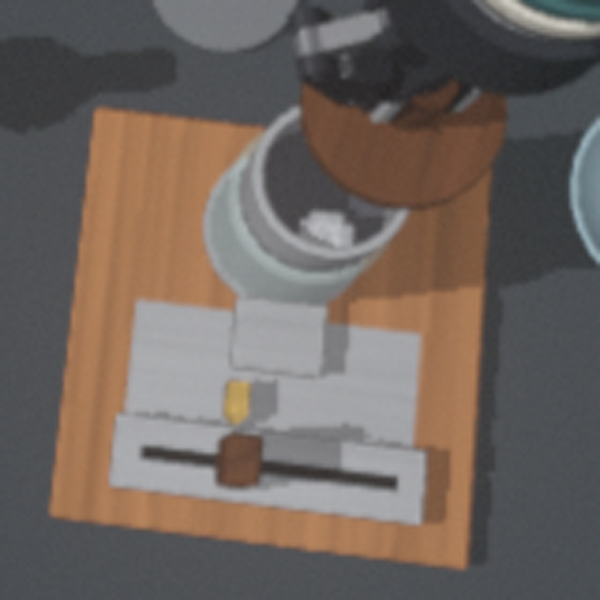

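The cap is held upright, around (388,188) in the side view, well above the collar. I'll do one numeric check of the gate.

```bash
python3 - <<'E'
from h import *
f=lambda u,v:(329.6+u/3.75,199.6+v/3.75)
print(disp(onz("top",f(241,452),.066)),disp(onz("top",f(237,402),.026)))
s=ctrl.state();print(s["width"],s["contact_force"],s["tool_pos"])
ctrl.close_job()
E
```

```text
[-0.13102161  0.02145232] [-0.10106776  0.02038401]
0.02250456638390005 [-0.56523377  0.08578988 -2.33116631] [ 0.63160393 -0.1352158   0.30130698]
the job is handed in; nothing more can be done
```

The gate is at the brass pointer, and the cap is off and held in the gripper above the hopper. I've handed the job in; no verdict came back.

- **Gate:** I slid the grip about 59 mm along its track. The last top view put it about 1 mm from the pointer, against the 5 mm allowed. One earlier wrist-camera estimate disagreed, at about 4 mm. I read that one by eye with the tool turned, so it is rougher.
- **Cap:** Clockwise stopped hard after about 10°, and the gripper slipped. I let go, recentred and turned it about 90° anticlockwise, which went freely. It then lifted straight off.
- **Final hold:** The cap is about 13 cm above its seat, upright and still. The gripper reads 22.5 mm across the 24 mm knob, and the downward force of about 2 N fits the cap's weight alone.
- **Bystanders:** The jar, bowl, whisk and coaster look unmoved in the last pictures. I did not measure their positions again.
- **Time:** The job took about 19 s of the 56 s allowed.

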